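# Fetch the lost jar from under the soap stand with the reacher

## Task

A small glass jar has slipped under the slatted soap stand on the folding table. Take the reacher by its grip and trigger, slide it under the stand until the jar is pushed firmly home against the pad between the jaws (it backs against the cross brace), then squeeze the trigger just firmly enough to hold the thin glass without crushing it, and draw the jar out along the table, fully clear of the stand. Let go so that the jaws open and the jar and the reacher are left standing in the open; never touch the jar by hand, tip it or push hard on it, and leave the tin and all the other things where they are.

Things in the scene. Friction and masses are not known exactly. Their poses are not given: they have to be found in the camera images.
- stand: low slatted aluminium soap stand, fixed: 200 deep (x) x 380 wide (y), top at 74 mm; bars across it 8 mm thick at the top, 64 mm free height below, 16 mm square legs. A fixed cross brace (bar along y, 34 mm high) stops what is pushed in, 84 to 104 mm behind the front edge: its place differs, to be felt. Origin on the table under its centre; its +x points inward from the open front
- gap_mouth (a point): middle of the stand's open front edge, on the table, 100 mm before the stand's origin; the gap is open 348 mm wide between the legs
- jar: small amber glass jar, 40 mm diameter, 48 mm high, 150 to 260 g, standing in the gap, in the left or right half, its back 65 to 78 mm behind the front edge; origin at the centre of its underside. Thin glass: at most 12 N from each jaw, at most 16 N push
- tin: flat aluminium tin, 56 mm diameter, 24 mm high, standing in the other half of the gap; leave it; origin at the centre of its underside
- reacher: reacher (pick-up tool), 270 g, 230 mm long, standing on a foot 85 x 50 mm. Origin on the table below the handle; +x along the shaft to the jaws. Fixed upright grip 14 x 26 mm, 90 mm high, back face at x = -21 mm; shaft and head (58 mm wide) lie below 30 mm. It slides on the table. Fingers that close evenly on grip and trigger shift the tool forward by half the trigger's travel
- grip_point (a point): point midway between the back of the fixed grip and the front of the released trigger (49 mm apart along reacher x), 63 mm high: put the TCP here with the fingers closing along the reacher's x, tool down
- throat (a point): centre of the face of the rubber pad between the jaws, 147 mm ahead of the reacher's origin and 13.5 mm high; a jar pushed home has its centre 20 mm ahead of this point
- trigger (a joint): trigger travel in m: 0 released (jaws open) to 0.015 (pulled back to the grip). Upright in front of the fixed grip, 26 mm wide, 38 to 88 mm high. Its spring starts to yield at 9 N and adds 3 N per 10 mm: a grip below 9 N holds the reacher with open jaws. Jaws meet the jar at about 12 mm; then each presses 0.7 N per further N of grip: 18 to 24 N holds it, over 30 N may break it
- jaw_l: left jaw, straight, 38 mm long from its pivot (its tip reaches 32 mm ahead of the pad), 6 mm thick, 20 mm high; origin at its pivot (142, 26, 13.5 mm in the reacher's frame). Released it stands 0.22 rad outward (48 mm free between the jaws at the pad, 62 mm at the tips, 74 mm over all); it swings in 29 rad per m of trigger travel
- jaw_r: right jaw, mirror image of the left one
- pad: rubber pad between the jaws, 36 mm wide, 5 mm thick; origin at its centre, 2.5 mm behind the throat point
- detergent: white bottle, 68 mm diameter, 170 mm high, standing on the stand's rear half; origin at its underside
- softener: white jar, 60 mm diameter, 130 mm high, standing on the stand's rear half; origin at its underside
- scoop: clear plastic measuring cup, 72 mm diameter, 60 mm high, on the table to the left; origin at its underside
- brush: wooden hand brush lying on the table to the right; origin at its underside
- soap: white bar of soap 90 x 60 x 32 mm on the table to the left; origin at its underside
- spray: grey bottle, 60 mm diameter, 160 mm high, on the table to the left; origin at its underside
There are look-alikes about, which are no part of the job. What is shaped like the reacher but blue is not meant.

How it is judged:
On the way, in this order (a step that is already met when the one before it is completed fails the run):
1. the reacher is held and the jar is pressed home against the pad between the jaws, under the stand, with 5 N or more (contact force between pad and jar above 5 N and contact force between the fingers and reacher above 1 N and x of jar in the frame of stand above -0.075 m), for 0.2 s.
2. the trigger is squeezed so that both jaws hold the jar with 2.5 N or more, still under the stand (contact force between each of jaw_l, jaw_r and jar above 2.5 N and contact force between the fingers and reacher above 5 N and x of jar in the frame of stand above -0.075 m), for 0.2 s.
3. the jar, still held by both jaws, is drawn out of the gap (contact force between each of jaw_l, jaw_r and jar above 1 N and x of jar in the frame of stand below -0.125 m), for 0.1 s.
At the end, for the whole second after the job is handed in: The jar stands upright on the table in front of the stand, its centre 20 to 200 mm before the front edge, at rest; the trigger is released (under 3 mm), the jaws press the jar with under 0.5 N, and the reacher stands on its foot at rest (x of jar in the frame of stand between -0.3 and -0.12 m and height (world z) of jar below 0.004 m and angle between each of jar, reacher's own z axis and vertical below 0.1 rad and linear speed of each of jar, reacher below 0.01 m/s and contact force between each of jaw_l, jaw_r and jar below 0.5 N and value of joint trigger below 0.003 m and height (world z) of reacher below 0.006 m); the robot touches nothing.
It fails at once if a jaw squeezes the thin glass jar with more than 12 N (contact force between any of jaw_l, jaw_r and jar above 12 N).
It fails at once if the jar is pushed by the pad, or pressed against the stand, with more than 16 N (contact force between jar and stand above 16 N or contact force between pad and jar above 16 N).
It fails at once if the jar is touched by the hand (contact force between any of the fingers, the arm and jar above 0.3 N).
It fails at once if the jar is tipped or lifted (angle between jar's own z axis and vertical above 0.3 rad or height (world z) of jar above 0.02 m).
It fails at once if a bystander is pushed 20 mm or more (distance of any of tin, detergent, softener, scoop, brush, soap, spray from where it was at the start of the episode above 0.02 m).
It also fails if it takes over 72 s, if anything falls off the work surface, if the arm or the gripper's body presses on something with over 40 N, if the wrist force passes 120 N, or if a joint passes its speed limit or range.

## Robot

A 7-joint arm with a two-finger parallel gripper is mounted at the origin on the work surface. World frame = base frame: x ahead of the robot, y to its left, z up, the work surface at z = 0. Lengths are in m, angles in rad, forces in N, time in s.
With the tool pointing down it reaches from about 0.4 to 0.875 m from the base axis. Payload 19.3 kg.
Tool frame: the origin (TCP) lies between the finger pads, 19 mm behind the fingertips; this is the grasp point; z points along the fingers, y is the line along which they close (so a half turn about z gives the same grasp; the last joint's range is limited). The gripper opens to 85 mm and grips with 20 to 120 N. Pads are 22 mm wide; open, the fingers measure 114 mm over their backs; the gripper's body (76 mm by 85 mm) begins 54 mm behind the grasp point. The pads swing forward as they close: fully open they stand 13 mm farther back than shut.
Start: joints at [1.043, 0.521, -0.036, 1.599, 0.021, 1.021, -0.113], TCP at [0.276, -0.561, 0.25] pointing down, gripper open.
Joint ranges: [-2.91, 2.91], [-0.3, 2.13], [-1.5, 1.42], [0.17, 2.43], [-1.26, 4.41], [0.16, 1.93], [-2.52, 2.52]. Speed limits (rad/s): [1.89, 1.89, 2.39, 2.39, 3.01, 3.01, 3.01].

## Interface

Orientations are given as a rotation vector (axis times angle).
In Python, from station import r gives the robot as it stands.
- The arm moves only by the tool servo_tool, never from a script. Its argument "moves" is one flat list of numbers, 7 for each row, row after row: the shift along the tool's x, y, z in m, then the turn, a rotation vector about the tool's x, y, z in rad, then the finger opening in m, from 0 to 0.0854. In form: [tx, ty, tz, wx, wy, wz, gripper, tx, ty, tz, wx, wy, wz, gripper, ...]. A call has 1 to 20 rows; each row shifts and turns the commanded pose from where the row before left it, along the tool's axes as they then stand; what a row does not reach is not made up. A row lasts 1/10 s, in which the tool goes at most 50 mm and 8.59 degrees, less where a joint would pass 70% of its speed; a pose out of reach is approached as far as the arm can. A call is refused whole if a number of a shift passes 0.05 or a number of a turn 0.15, either way. A call with a gripper value outside its range is refused whole. The fingers move at their own pace and stop on an object; "grip_force" is the grip in N (left out, the last holds). Time passes only in rows, so rows that do not move let the fingers close. It gives the time, the measured TCP pose, the force, the opening and the grip force at its end, in the units of the state.
- r.read_state(): the state, without advancing time (a new reading comes with each control period).
- r.get_image(name): name is "side" or "top" or "wrist"; returns the picture (400x640x3 uint8, red, green, blue); there is no depth.
- r.get_calibration(name): a dict with "fx", "fy", "cx", "cy" (pixels), "dist" ([k1, k2, p1, p2, k3] as OpenCV has them; the pictures are not rectified), "cam_to_world" (4x4, takes a point from camera to world coordinates); the wrist camera has in their place "tool_from_camera" (4x4, takes a point from camera to tool coordinates, whose origin is the TCP and whose axes are the flange's). Camera axes: x right, y up, looking along -z (the intrinsics and any distortion apply to the point x, -y, -z); pixel columns grow to the right and rows downward; lengths in m; the calibration is good to about 2 mm. A picture is of the moment at which its call begins: read the wrist's pose just before it. get_calibration takes no time and is no camera call.
- r.job_done(): hands the job in; it is judged then, once.
The state is a dict: "t": time; "joint_pos": joint angles; "joint_velocities": joint speeds; "effort": joint torques, N m; "tool_pos": TCP position; "orientation": TCP orientation; "ft_force": force on the tool from outside, world axes, zero at the start; "ft_torque": the same for the moment, N m; "gripper_width": finger opening in m; "finger_force": force on a finger pad.
Only numpy, scipy, OpenCV 4.12 (cv2) and the standard library are available. Lean on these libraries where they do the work, as an engineer would, in place of code of your own. Each camera call takes 0.05 s, during which the arm holds its last target. There are 200 camera calls.

## Working session

There is one attempt and no reset: what is moved stays moved. The work goes in short steps, Python scripts to look and compute and a tool call to move; the robot and the scene stay as the last step left them, time stands still between calls to the robot, and variables do not carry over. Pictures are saved under pics/ and viewed, at most 10 in all, crops included, and the job is handed in when it is done.

Besides the shell and the picture viewer there is one more tool, called after "Emit:" by a JSON object that holds its "fn" and its "kwargs". servo_tool: Moves the arm, as the interface text tells. Its arguments: {"type":"object","properties":{"moves":{"type":"array"},"grip_force":{"type":"number"}},"required":["moves"]}

```bash
mkdir -p pics; cat > h.py <<'E'
import numpy as np,cv2
from scipy.spatial.transform import Rotation as R
from station import r
def cam(n):
    c=r.get_calibration(n); K=np.array([[c['fx'],0,c['cx']],[0,c['fy'],c['cy']],[0,0,1.]]); d=np.array(c['dist'],float)
    if 'cam_to_world' in c: T=np.array(c['cam_to_world'])
    else:
        s=r.read_state(); W=np.eye(4); W[:3,:3]=R.from_rotvec(s['orientation']).as_matrix(); W[:3,3]=s['tool_pos']; T=W@np.array(c['tool_from_camera'])
    return K,d,T
def ray(C,uv):
    K,d,T=C; p=cv2.undistortPoints(np.array(uv,float).reshape(-1,1,2),K,d).reshape(-1,2)
    v=np.c_[p[:,0],-p[:,1],-np.ones(len(p))]@T[:3,:3].T
    return T[:3,3],v
def onz(C,uv,z):
    o,v=ray(C,uv); return o+v*((z-o[2])/v[:,2])[:,None]
def proj(C,P):
    K,d,T=C; q=(np.atleast_2d(P)-T[:3,3])@T[:3,:3]; q=q*[1,-1,-1]
    return cv2.projectPoints(q,np.zeros(3),np.zeros(3),K,d)[0].reshape(-1,2)
def tri(C1,a,C2,b):
    o1,v1=ray(C1,[a]);o2,v2=ray(C2,[b]);v1=v1[0];v2=v2[0]
    s=np.linalg.lstsq(np.c_[v1,-v2],o2-o1,rcond=None)[0]
    p,q=o1+s[0]*v1,o2+s[1]*v2
    return (p+q)/2,np.linalg.norm(p-q)
E
python3 - <<'E'
from h import *
for n in("side","top"):
    cv2.imwrite(f"pics/{n}.png",r.get_image(n)[...,::-1]); print(n,np.round(cam(n)[2],3).tolist())
print({k:np.round(v,3).tolist() for k,v in r.read_state().items()})
E
```

```text
side [[-0.917, 0.256, -0.307, 0.246], [-0.399, -0.626, 0.67, 0.749], [-0.02, 0.737, 0.676, 0.842], [0.0, 0.0, 0.0, 1.0]]
top [[0.015, 0.992, -0.124, 0.432], [-0.999, 0.018, 0.029, 0.015], [0.031, 0.123, 0.992, 1.208], [0.0, 0.0, 0.0, 1.0]]
{'t': 0.1, 'joint_pos': [1.043, 0.522, -0.036, 1.6, 0.021, 1.021, -0.113], 'joint_velocities': [-0.001, -0.0, -0.001, -0.0, 0.0, -0.001, 0.001], 'effort': [0.003, -92.849, 1.983, -37.054, 0.018, 0.005, 0.0], 'tool_pos': [0.276, -0.56, 0.25], 'orientation': [-3.059, -0.713, 0.0], 'ft_force': [0.266, 0.771, -0.279], 'ft_torque': [-0.012, 0.024, -0.061], 'finger_force': 0.0, 'gripper_width': 0.085}
```

View pics/side.png

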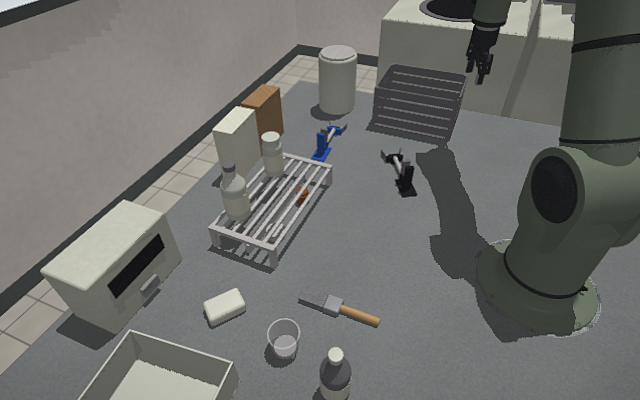

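View pics/top.png

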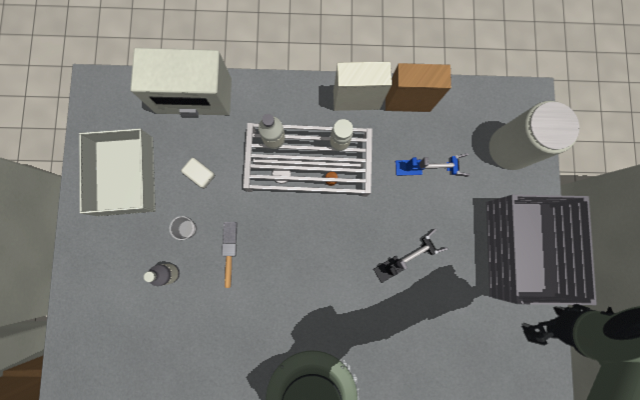

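The black reacher is at side (403,172) and top (410,255). The look-alike is blue, at side (326,140) and top (430,166). The black one fits, because the blue one is excluded by the text. The amber jar is at top (331,178), the tin at top (282,176), and the open front is on the robot's side. I'll confirm with an enlarged crop and start measuring.

```bash
python3 - <<'E'
from h import *
t=cv2.imread("pics/top.png");s=cv2.imread("pics/side.png")
a=cv2.resize(t[115:205,235:385],(800,480),interpolation=cv2.INTER_CUBIC)[:300*2]
b=cv2.resize(t[220:290,365:455],(400,311),interpolation=cv2.INTER_CUBIC)
c=cv2.resize(s[140:210,365:455],(400,311),interpolation=cv2.INTER_CUBIC)
a=cv2.resize(t[155:200,235:385],(800,240),interpolation=cv2.INTER_CUBIC)
cv2.imwrite("pics/c1.png",np.vstack([a,np.hstack([b,c])]))
E
```

```text
(no output)
```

View pics/c1.png

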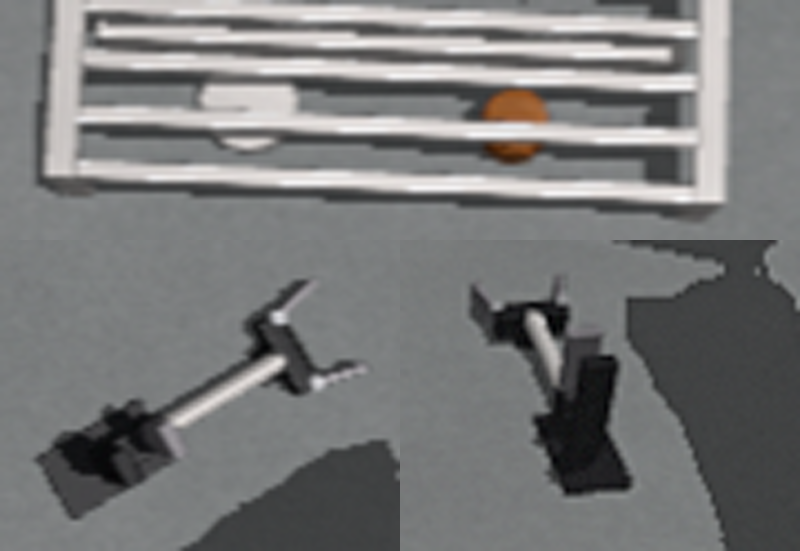

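The crop confirms it: the black reacher's handle is at top px ≈(392,264) and its head at ≈(430,246), with the jaws open. The jar is at ≈(332,178) under the stand, and the tin is at ≈(282,176). The front corners of the stand's top are at ≈(243.5,188) and (370.5,192).

```bash
python3 - <<'E'
from h import *
T=cam("top");S=cam("side")
print("shaft",onz(T,[(403.3,260.5),(429.1,247)],.02).round(3).tolist())
print("jaw tips",onz(T,[(365+305/4.444,220+42/4.444),(365+362/4.444,220+128/4.444)],.0235).round(3).tolist())
print("foot",onz(T,[(374,269),(381.9,282.5)],.006).round(3).tolist())
print("standcorn",onz(T,[(243.5,188.5),(370.4,192)],.074).round(3).tolist())
print("jar top",onz(T,[(235+516/5.333,155+125/5.333)],.048).round(3).tolist(), "tin",onz(T,[(235+248/5.333,155+112/5.333)],.024).round(3).tolist())
s=r.read_state();print(R.from_rotvec(s['orientation']).as_matrix().round(3).tolist());print(np.round(cam("wrist")[2],3).tolist(),np.round(r.get_calibration("wrist")["tool_from_camera"],3).tolist(),cam("wrist")[0].tolist())
E
```

```text
shaft [[0.408, -0.277, 0.02], [0.45, -0.358, 0.02]]
jaw tips [[0.505, -0.372, 0.024], [0.446, -0.411, 0.024]]
foot [[0.38, -0.188, 0.006], [0.339, -0.213, 0.006]]
standcorn [[0.614, 0.213, 0.074], [0.611, -0.166, 0.074]]
jar top [[0.655, -0.051, 0.048]] tin [[0.664, 0.105, 0.024]]
[[0.897, 0.442, -0.0], [0.442, -0.897, 0.001], [-0.0, -0.001, -1.0]]
[[0.443, 0.848, 0.293, 0.351], [-0.897, 0.418, 0.145, -0.522], [0.0, -0.327, 0.945, 0.373], [0.0, 0.0, 0.0, 1.0]] [[0.001, 0.945, 0.326, 0.085], [1.0, -0.0, -0.001, -0.002], [-0.001, 0.326, -0.945, -0.123], [0.0, 0.0, 0.0, 1.0]] [[341.01338175171713, 0.0, 318.10217895957527], [0.0, 341.01338175171713, 206.90450991281568], [0.0, 0.0, 1.0]]
```

Emit:
{"fn": "servo_tool", "kwargs": {"moves": [0.024,-0.024,0,0,0,0,0.085,0.024,-0.024,0,0,0,0,0.085,0.024,-0.024,0,0,0,0,0.085,0.024,-0.024,0,0,0,0,0.085,0.024,-0.024,0,0,0,0,0.085,0.024,-0.024,0,0,0,0,0.085,0.024,-0.024,0,0,0,0,0.085,0.024,-0.024,0,0,0,0,0.085,0.024,-0.024,0,0,0,0,0.085,0.024,-0.024,0,0,0,0,0.085,0,0,0,0,0,0,0.085,0,0,0,0,0,0,0.085]}}

```text
t: 1.3
tool_pos: [0.3855, -0.2389, 0.25]
orientation: [3.059, 0.715, -0.0]
ft_force: [-0.1, -0.6, 0.1]
gripper_width: 0.085
finger_force: 0.0
```

```bash
python3 - <<'E'
from h import *
cv2.imwrite("pics/w1.png",r.get_image("wrist")[...,::-1]); s=r.read_state();print(s['t'],np.round(s['tool_pos'],4),np.round(s['orientation'],4));np.savez("w1.npz",T=cam("wrist")[2])
E
```

```text
1.35 [ 0.3853 -0.2396  0.2499] [ 3.0596e+00  7.1280e-01 -4.0000e-04]
```

View pics/w1.png

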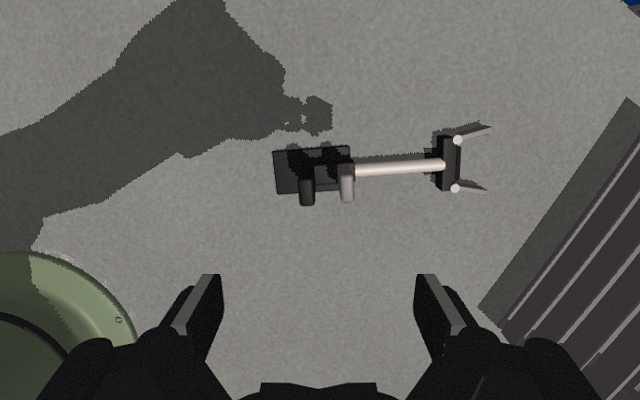

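The reacher lies across the wrist view: foot ≈(275–350,147–193), grip top ≈(307,200), trigger top ≈(347,197), pivot pins ≈(458,140) and (455,188). I'll enlarge it for measuring.

```bash
python3 - <<'E'
from h import *
w=cv2.imread("pics/w1.png")[115:215,266:496]
cv2.imwrite("pics/c2.png",cv2.convertScaleAbs(cv2.resize(w,(798,347),interpolation=cv2.INTER_CUBIC),alpha=1.7,beta=10))
E
```

```text
(no output)
```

View pics/c2.png

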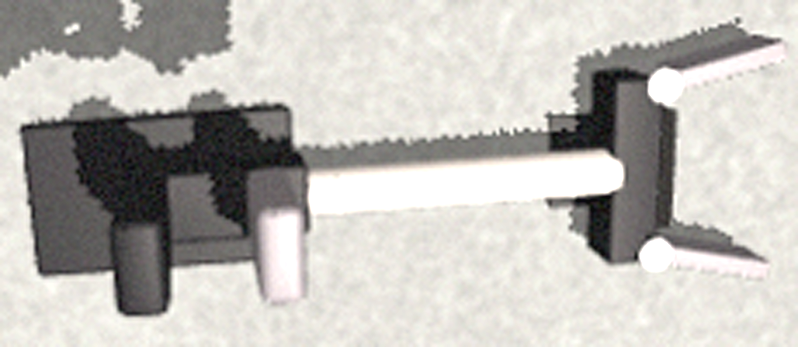

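```bash
python3 - <<'E'
from h import *
K,d,_=cam("wrist");W=(K,d,np.load("w1.npz")["T"]);S=cam("side")
w=lambda x,y:(266+x/3.47,115+y/3.47)
print("tri grip top",tri(W,w(141,265),S,(409.3,166.3)))
print("tri pinL?",tri(W,w(665,86),S,(365+75/4.444+0,140+60/4.444)))
a=onz(W,[w(115,267)],.09)[0];b=onz(W,[w(306,254)],.088)[0]
g=(a+b)/2;print("grip",a.round(4),b.round(4),np.linalg.norm(a-b),g.round(4))
p=onz(W,[w(665,86),w(655,254)],.027);m=p.mean(0);print("pins",p.round(4).tolist(),np.linalg.norm(p[0]-p[1]),m)
v=m-g;print("dist",np.hypot(*v[:2]),"yaw from grip-pins",np.degrees(np.arctan2(v[1],v[0])))
e=p[0]-p[1];print("yaw pins",np.degrees(np.arctan2(-e[0],e[1])))
q=onz(W,[w(310,192),w(600,172)],.02);f=q[1]-q[0];print("yaw shaft",np.degrees(np.arctan2(f[1],f[0])))
f=onz(W,[w(22,126),w(40,273),w(290,105)],.006);print(f.round(4).tolist(),np.linalg.norm(f[0]-f[1]),np.linalg.norm(f[0]-f[2]));h=f[2]-f[0];print(np.degrees(np.arctan2(h[1],h[0])))
E
```

```text
tri grip top (array([ 0.38272722, -0.22844636,  0.09219133]), np.float64(0.0021369272301145787))
tri pinL? (array([ 0.4897966 , -0.3447781 ,  0.03156305]), np.float64(0.01890166814000842))
grip [ 0.3777 -0.2235  0.09  ] [ 0.4014 -0.2651  0.088 ] 0.04792567917703019 [ 0.3896 -0.2443  0.089 ]
pins [[0.481, -0.3495, 0.027], [0.4365, -0.3753, 0.027]] 0.05139720116250627 [ 0.45877493 -0.36236946  0.027     ]
dist 0.13687396174650412 yaw from grip-pins -59.626180371984205
yaw pins -59.87233236977091
yaw shaft -59.530237326809086
[[0.3819, -0.1846, 0.006], [0.3406, -0.2093, 0.006], [0.4246, -0.2565, 0.006]] 0.04801858371198423 0.0835901224462807
-59.27613348388528
```

Geometry agrees across the two views: grip top triangulates to z = 0.092, yaw is −59.6°, and the grip point is (0.3895, −0.244). I'll descend around it.

Emit:
{"fn": "servo_tool", "kwargs": {"moves": [0.002,0.006,0,0,0,0,0.085,0,0,0.037,0,0,-0.073,0.085,0,0,0.037,0,0,0,0.085,0,0,0.037,0,0,0,0.085,0,0,0.037,0,0,0,0.085,0,0,0.02,0,0,0,0.085,0,0,0.019,0,0,0,0.085,0,0,0,0,0,0,0.085,0,0,0,0,0,0,0.085], "grip_force": 20}}

```text
t: 2.25
tool_pos: [0.3898, -0.2444, 0.0631]
orientation: [-3.032, -0.823, 0.001]
ft_force: [0.1, 0.2, 0.1]
gripper_width: 0.0849
finger_force: 0.0
```

Emit:
{"fn": "servo_tool", "kwargs": {"moves": [0,0,0,0,0,0,0.055,0,0,0,0,0,0,0.052,0,0,0,0,0,0,0.05,0,0,0,0,0,0,0.048,0,0,0,0,0,0,0.047,0,0,0,0,0,0,0.047,0,0,0,0,0,0,0.047], "grip_force": 20}}

```text
t: 2.95
tool_pos: [0.3898, -0.2435, 0.0636]
orientation: [-3.031, -0.825, -0.0]
ft_force: [-4.3, 3.9, 13.1]
gripper_width: 0.0473
finger_force: 12.4
```

```bash
python3 - <<'E'
from h import *
T=cam("top");S=cam("side");c={}
for n in("top","side"):
    im=r.get_image(n);h=cv2.cvtColor(im,cv2.COLOR_RGB2HSV);m=cv2.inRange(h,(5,120,50),(20,255,255))
    sub=np.zeros_like(m)
    x0,x1,y0,y1=(315,350,165,190) if n=="top" else (290,320,180,210)
    sub[y0:y1,x0:x1]=m[y0:y1,x0:x1]; ys,xs=np.nonzero(sub);print(n,len(xs),xs.min(),xs.max(),ys.min(),ys.max(),xs.mean(),ys.mean());c[n]=((xs.min()+xs.max())/2,(ys.min()+ys.max())/2)
print(onz(T,[c["top"]],.045),tri(T,c["top"],S,c["side"]))
s=r.read_state();print(np.round(s['tool_pos'],4),s['finger_force'],s['gripper_width'])
# stand corners by white mask
im=r.get_image("top");h=cv2.cvtColor(im,cv2.COLOR_RGB2HSV);m=cv2.inRange(h,(0,0,150),(180,60,255))
for x in(246,260,300,340,360,368):
    ys=np.nonzero(m[150:205,x])[0]+150;print(x,ys.max() if len(ys) else None,onz(T,[(x,ys.max()+.5)],.074).round(4).tolist())
for y in(180,186): 
    xs=np.nonzero(m[y,235:380])[0]+235;print(y,onz(T,[(xs.min()-.5,y),(xs.max()+.5,y)],.074).round(4).tolist())
E
```

```text
top 78 325 336 172 184 331.03846153846155 177.16666666666666
side 88 297 308 187 204 302.10227272727275 195.27272727272728
[[ 0.65700238 -0.0474319   0.045     ]] (array([ 0.6617421 , -0.04801189,  0.02679713]), np.float64(0.0025371537971700625))
[ 0.3899 -0.2435  0.0637] 12.358488589525223 0.04714576412528821
246 187 [[0.6175, 0.2057, 0.074]]
260 188 [[0.6153, 0.1641, 0.074]]
300 189 [[0.6146, 0.045, 0.074]]
340 191 [[0.6109, -0.0749, 0.074]]
360 192 [[0.609, -0.135, 0.074]]
368 192 [[0.6095, -0.1591, 0.074]]
180 [[0.64, 0.214, 0.074], [0.6478, -0.1698, 0.074]]
186 [[0.6218, 0.2163, 0.074], [0.6295, -0.1697, 0.074]]
```

Emit:
{"fn": "servo_tool", "kwargs": {"moves": [0,0,-0.001,0,0,0,0.047,0,0,0,0,0,0,0.047]}}

```text
t: 3.3
tool_pos: [0.3899, -0.2438, 0.0643]
orientation: [3.031, 0.824, 0.0]
ft_force: [-0.6, 0.1, -2.3]
gripper_width: 0.0473
finger_force: 9.5
```

Emit:
{"fn": "servo_tool", "kwargs": {"moves": [0.003,-0.005,0.0002,0,0,0,0.047,0.008,-0.012,0,0,0,0,0.047,0.008,-0.012,0,0,0,0,0.047,0.008,-0.012,0,0,0,0,0.047,0.008,-0.012,0,0,0,0,0.047,0.008,-0.012,0,0,0,0,0.047,0.008,-0.012,0,0,0,0,0.047,0.008,-0.012,0,0,0,0,0.047,0.008,-0.012,0,0,0,0,0.047,0.008,-0.012,0,0,0,0,0.047,0.008,-0.012,0,0,0,0,0.047,0.008,-0.012,0,0,0,0,0.047,0.008,-0.012,0,0,0,0,0.047,0.008,-0.012,0,0,0,0,0.047,0.006,-0.01,0,0,0,0,0.047,0,0,0,0,0,0,0.047]}}

```text
t: 4.9
tool_pos: [0.4008, -0.0376, 0.0638]
orientation: [-3.03, -0.827, -0.0]
ft_force: [0.4, 0.1, -1.4]
gripper_width: 0.0473
finger_force: 9.9
```

Emit:
{"fn": "servo_tool", "kwargs": {"moves": [0,0,0,0,0,-0.03,0.047,0,0,0,0,0,-0.052,0.047,0,0,0,0,0,-0.054,0.047,0,0,0,0,0,-0.054,0.047,0,0,0,0,0,-0.054,0.047,0,0,0,0,0,-0.054,0.047,0,0,0,0,0,-0.054,0.047,0,0,0,0,0,-0.054,0.047,0,0,0,0,0,-0.054,0.047,0,0,0,0,0,-0.054,0.047,0,0,0,0,0,-0.054,0.047,0,0,0,0,0,-0.054,0.047,0,0,0,0,0,-0.054,0.047,0,0,0,0,0,-0.054,0.047,0,0,0,0,0,-0.054,0.047,0,0,0,0,0,-0.054,0.047,0,0,0,0,0,-0.054,0.047,0,0,0,0,0,-0.054,0.047,0,0,0,0,0,-0.054,0.047,0,0,0,0,0,-0.02,0.047]}}

```text
t: 6.9
tool_pos: [0.4007, -0.0399, 0.0638]
orientation: [2.242, 2.201, -0.0]
ft_force: [-0.4, -0.7, -1.3]
gripper_width: 0.047
finger_force: 9.5
```

```bash
python3 - <<'E'
from h import *
w=r.get_image("wrist")[...,::-1];C=cam("wrist");np.savez("w2.npz",T=C[2]);s=r.read_state();print(np.round(s['tool_pos'],4),R.from_rotvec(s['orientation']).as_matrix().round(3).tolist(),s['ft_force'])
cv2.imwrite("pics/w2.png",w)
t=r.get_image("top")[...,::-1];cv2.imwrite("pics/t2.png",t)
cv2.imwrite("pics/c3.png",np.vstack([w[:,:],cv2.resize(t[155:235,285:413],(640,400),interpolation=cv2.INTER_CUBIC)[:200]]))
E
```

```text
[ 0.4007 -0.0398  0.0638] [[0.019, 1.0, 0.0], [1.0, -0.019, -0.0], [-0.0, 0.0, -1.0]] [ 0.33032122  0.22265182 -1.3520144 ]
```

View pics/c3.png

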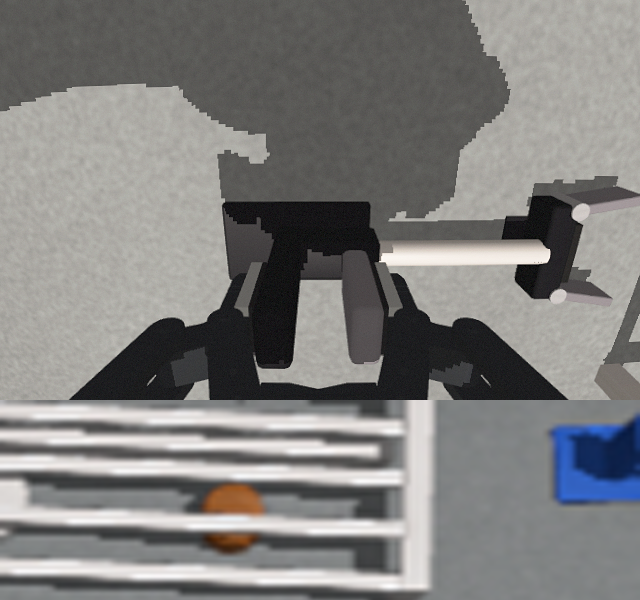

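The wrist view shows the reacher held straight, with pins at (581,212) and (558,296). The top crop shows the jar at ≈(332,178).

```bash
python3 - <<'E'
from h import *
K,d,_=cam("wrist");W=(K,d,np.load("w2.npz")["T"]);T=cam("top")
p=onz(W,[(581.5,212),(558.5,296)],.027);print(p.round(4).tolist(),p.mean(0).round(4));e=p[0]-p[1];print("yaw",np.degrees(np.arctan2(-e[0],e[1])))
q=onz(W,[(400,252.5),(545,253)],.02);print(q)
g=r.read_state()['tool_pos'];m=p.mean(0)-g;print(np.degrees(np.arctan2(m[1],m[0])))
print("jar",onz(T,[(332,178),(331,177.5)],.045).round(4))
print("jar/pins predicted top px",proj(T,[p[0],p[1]]).round(1))
t=cv2.imread("pics/t2.png");cv2.imwrite("pics/c4.png",cv2.resize(t[160:280,280:400],(600,600),interpolation=cv2.INTER_CUBIC))
E
```

```text
[[0.5381, -0.0147, 0.027], [0.5371, -0.0657, 0.027]] [ 0.5376 -0.0402  0.027 ]
yaw -1.0806581249033762
[[ 0.44519008 -0.03901163  0.02      ]
 [ 0.52800625 -0.04154935  0.02      ]]
-0.22574691333582264
jar [[ 0.6571 -0.0521  0.045 ]
 [ 0.6586 -0.049   0.045 ]]
jar/pins predicted top px [[319.1 216.7]
 [335.6 217.3]]
```

View pics/c4.png

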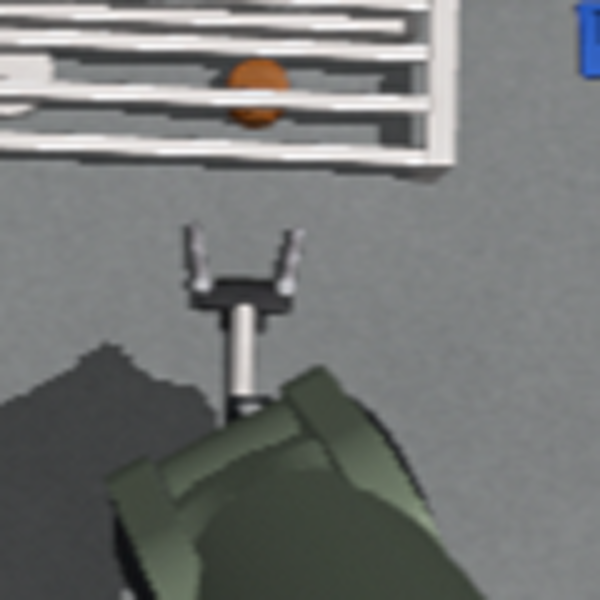

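The top crop shows the pins at (320.4,217) and (337.2,217), about 1.4 px right of the wrist's prediction, so I need to shift ~3.5 mm towards −y. The short bar behind the jar is the brace, so I'll estimate its position while sliding in to just short of the jar.

Emit:
{"fn": "servo_tool", "kwargs": {"moves": [-0.0015,0.003,0,0,0,0,0.047,-0.002,0.007,0,0,0,0,0.047,0,0.008,0,0,0,0,0.047,0,0.008,0,0,0,0,0.047,0,0.008,0,0,0,0,0.047,0,0.008,0,0,0,0,0.047,0,0.008,0,0,0,0,0.047,0,0.008,0,0,0,0,0.047,0,0.008,0,0,0,0,0.047,0,0.008,0,0,0,0,0.047,0,0.006,0,0,0,0,0.047,0,0.004,0,0,0,0,0.047,0,0,0,0,0,0,0.047]}}

```text
t: 8.3
tool_pos: [0.4852, -0.0443, 0.0638]
orientation: [2.244, 2.199, 0.001]
ft_force: [0.4, -0.3, -1.5]
gripper_width: 0.0472
finger_force: 9.2
```

```bash
python3 - <<'E'
from h import *
T=cam("top")
t=cv2.imread("pics/t2.png").astype(int)
for c in(310,318,340,346):print(c,t[155:195,c-1:c+2].mean((1,2)).astype(int).tolist())
print(onz(T,[(332,164),(332,165),(332,166)],.034)[:,0],onz(T,[(332,190),(332,191)],.074)[:,0])
t=r.get_image("top")[...,::-1]
cv2.imwrite("pics/c5.png",cv2.resize(t[150:240,290:380],(600,600),interpolation=cv2.INTER_CUBIC))
E
```

```text
310 [128, 158, 215, 221, 175, 98, 113, 215, 218, 134, 85, 102, 215, 225, 233, 102, 59, 71, 129, 130, 129, 137, 212, 224, 225, 107, 61, 71, 129, 132, 132, 131, 155, 220, 226, 202, 88, 70, 131, 135]
318 [126, 122, 213, 223, 230, 118, 113, 209, 219, 207, 100, 102, 218, 223, 223, 104, 61, 71, 130, 133, 130, 133, 167, 219, 225, 182, 82, 62, 74, 130, 133, 127, 122, 222, 227, 234, 97, 68, 129, 132]
340 [128, 129, 127, 209, 222, 230, 120, 118, 216, 224, 188, 94, 103, 223, 223, 227, 101, 62, 73, 131, 136, 131, 133, 185, 219, 224, 159, 76, 62, 75, 132, 133, 131, 129, 216, 226, 234, 99, 70, 132]
346 [104, 127, 140, 221, 220, 228, 106, 102, 214, 224, 232, 107, 90, 177, 218, 222, 131, 69, 63, 76, 134, 135, 131, 140, 215, 224, 215, 93, 62, 74, 133, 135, 129, 143, 226, 224, 228, 100, 67, 105]
[0.70373407 0.70054116 0.69735035] [0.61495486 0.61192287]
```

View pics/c5.png

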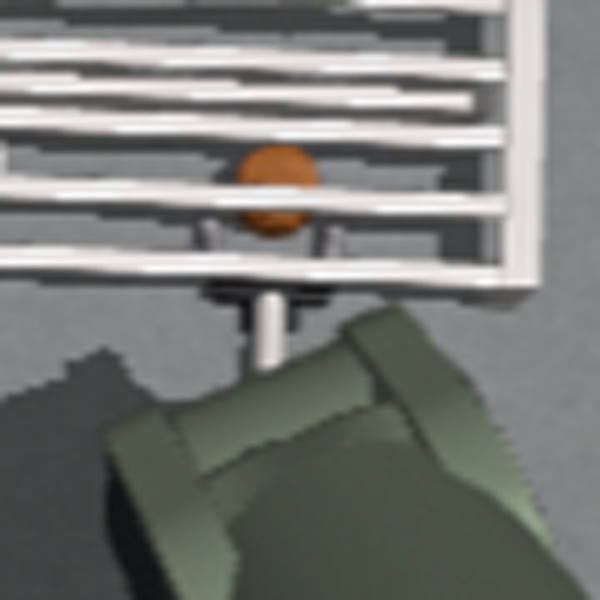

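Alignment is good: jaw tips at (212/333, 235) with the jar at (278,190) in the crop, so ~2 mm more towards −y is needed. The brace front is ≈88 mm in, so contact is expected near TCP x ≈ 0.515. I'll move gently to ~0.507.

Emit:
{"fn": "servo_tool", "kwargs": {"moves": [-0.001,0.002,0,0,0,0,0.047,-0.001,0.002,0,0,0,0,0.047,0,0.002,0,0,0,0,0.047,0,0.002,0,0,0,0,0.047,0,0.002,0,0,0,0,0.047,0,0.002,0,0,0,0,0.047,0,0.002,0,0,0,0,0.047,0,0.002,0,0,0,0,0.047,0,0.002,0,0,0,0,0.047,0,0.002,0,0,0,0,0.047,0,0.002,0,0,0,0,0.047,0,0,0,0,0,0,0.047]}}

```text
t: 9.55
tool_pos: [0.5071, -0.0467, 0.0638]
orientation: [2.244, 2.199, 0.001]
ft_force: [-0.1, 0.0, -1.5]
gripper_width: 0.0473
finger_force: 9.4
```

Emit:
{"fn": "servo_tool", "kwargs": {"moves": [0,0.0005,0,0,0,0,0.047,0,0.0005,0,0,0,0,0.047,0,0.0005,0,0,0,0,0.047,0,0,0,0,0,0,0.047]}}

```text
t: 9.95
tool_pos: [0.5082, -0.0468, 0.0638]
orientation: [-2.244, -2.199, -0.0]
ft_force: [-1.1, -0.6, -0.2]
gripper_width: 0.0472
finger_force: 10.5
```

Emit:
{"fn": "servo_tool", "kwargs": {"moves": [0,0.0005,0,0,0,0,0.047,0,0.0005,0,0,0,0,0.047,0,0,0,0,0,0,0.047]}}

```text
t: 10.25
tool_pos: [0.5092, -0.0468, 0.0638]
orientation: [2.244, 2.199, 0.0]
ft_force: [-2.5, 0.2, -1.2]
gripper_width: 0.0472
finger_force: 10.4
```

Emit:
{"fn": "servo_tool", "kwargs": {"moves": [0,0.0005,0,0,0,0,0.047,0,0.0005,0,0,0,0,0.047,0,0,0,0,0,0,0.047]}}

```text
t: 10.55
tool_pos: [0.5103, -0.0468, 0.0638]
orientation: [2.244, 2.199, 0.0]
ft_force: [-1.2, 0.2, -0.1]
gripper_width: 0.0469
finger_force: 10.3
```

Emit:
{"fn": "servo_tool", "kwargs": {"moves": [0,0.0005,0,0,0,0,0.047,0,0.0005,0,0,0,0,0.047,0,0,0,0,0,0,0.047]}}

```text
t: 10.85
tool_pos: [0.5113, -0.0468, 0.0638]
orientation: [2.244, 2.199, 0.0]
ft_force: [-0.8, 0.8, -0.7]
gripper_width: 0.0472
finger_force: 10.3
```

Emit:
{"fn": "servo_tool", "kwargs": {"moves": [0,0.0005,0,0,0,0,0.047,0,0.0005,0,0,0,0,0.047,0,0,0,0,0,0,0.047]}}

```text
t: 11.15
tool_pos: [0.5122, -0.0468, 0.0638]
orientation: [2.244, 2.199, 0.0]
ft_force: [-2.0, 0.3, -0.1]
gripper_width: 0.0469
finger_force: 10.3
```

Emit:
{"fn": "servo_tool", "kwargs": {"moves": [0,0.0005,0,0,0,0,0.047,0,0.0003,0,0,0,0,0.047,0,0,0,0,0,0,0.047]}}

```text
t: 11.45
tool_pos: [0.513, -0.0469, 0.0638]
orientation: [2.244, 2.199, 0.0]
ft_force: [-2.2, 0.4, 0.2]
gripper_width: 0.0469
finger_force: 10.5
```

Emit:
{"fn": "servo_tool", "kwargs": {"moves": [0,0.0005,0,0,0,0,0.047,0,0.0003,0,0,0,0,0.047,0,0,0,0,0,0,0.047]}}

```text
t: 11.75
tool_pos: [0.5138, -0.0469, 0.0638]
orientation: [-2.244, -2.199, -0.0]
ft_force: [-2.2, 0.2, -1.0]
gripper_width: 0.0469
finger_force: 10.5
```

Emit:
{"fn": "servo_tool", "kwargs": {"moves": [0,0.0005,0,0,0,0,0.047,0,0.0003,0,0,0,0,0.047,0,0,0,0,0,0,0.047]}}

```text
t: 12.05
tool_pos: [0.5146, -0.0469, 0.0638]
orientation: [2.244, 2.199, 0.0]
ft_force: [-2.4, 0.4, -0.4]
gripper_width: 0.0473
finger_force: 10.5
```

Emit:
{"fn": "servo_tool", "kwargs": {"moves": [0,0.0005,0,0,0,0,0.047,0,0.0003,0,0,0,0,0.047,0,0,0,0,0,0,0.047]}}

```text
t: 12.35
tool_pos: [0.5154, -0.0469, 0.0638]
orientation: [2.244, 2.199, 0.0]
ft_force: [-1.3, 0.3, -0.7]
gripper_width: 0.047
finger_force: 10.5
```

Emit:
{"fn": "servo_tool", "kwargs": {"moves": [0,0.0005,0,0,0,0,0.047,0,0.0005,0,0,0,0,0.047,0,0,0,0,0,0,0.047]}}

```text
t: 12.65
tool_pos: [0.5164, -0.0469, 0.0638]
orientation: [2.244, 2.199, 0.0]
ft_force: [-2.2, -0.2, -0.2]
gripper_width: 0.0471
finger_force: 10.3
```

Emit:
{"fn": "servo_tool", "kwargs": {"moves": [0,0.0005,0,0,0,0,0.047,0,0.0003,0,0,0,0,0.047,0,0,0,0,0,0,0.047]}}

```text
t: 12.95
tool_pos: [0.5172, -0.0469, 0.0638]
orientation: [2.244, 2.199, 0.0]
ft_force: [-1.0, -0.2, 0.3]
gripper_width: 0.0475
finger_force: 10.5
```

Emit:
{"fn": "servo_tool", "kwargs": {"moves": [0,0.0005,0,0,0,0,0.047,0,0.0005,0,0,0,0,0.047,0,0,0,0,0,0,0.047]}}

```text
t: 13.25
tool_pos: [0.5175, -0.047, 0.0637]
orientation: [-2.243, -2.199, 0.002]
ft_force: [-6.9, -0.2, 2.9]
gripper_width: 0.0475
finger_force: 13.1
```

Emit:
{"fn": "servo_tool", "kwargs": {"moves": [0,0.0005,0,0,0,0,0.047,0,0,0,0,0,0,0.047]}}

```text
t: 13.45
tool_pos: [0.5175, -0.047, 0.0637]
orientation: [-2.243, -2.198, 0.003]
ft_force: [-10.4, 0.5, 6.6]
gripper_width: 0.047
finger_force: 14.7
```

Emit:
{"fn": "servo_tool", "kwargs": {"moves": [0,0.0002,0,0,0,0,0.047,0,0,0,0,0,0,0.047,0,0,0,0,0,0,0.047,0,0,0,0,0,0,0.047]}}

```text
t: 13.85
tool_pos: [0.5175, -0.047, 0.0637]
orientation: [-2.242, -2.198, 0.003]
ft_force: [-13.5, 1.2, 8.0]
gripper_width: 0.0472
finger_force: 15.4
```

Emit:
{"fn": "servo_tool", "kwargs": {"moves": [0,-0.001,-0.0002,0,0,0,0.047,0,-0.001,-0.0002,0,0,0,0.047,0,-0.001,0,0,0,0,0.045,0,-0.001,-0.0002,0,0,0,0.043,0,0,0,0,0,0,0.043]}}

```text
t: 14.35
tool_pos: [0.5149, -0.0469, 0.0644]
orientation: [2.244, 2.199, 0.0]
ft_force: [-0.7, 0.0, -2.7]
gripper_width: 0.043
finger_force: 10.7
```

Emit:
{"fn": "servo_tool", "kwargs": {"moves": [0,-0.001,0,0,0,0,0.041,0,-0.001,0,0,0,0,0.039,0,-0.0005,0,0,0,0,0.038,0,0,0,0,0,0,0.038], "grip_force": 20}}

```text
t: 14.75
tool_pos: [0.5127, -0.0468, 0.0649]
orientation: [2.243, 2.199, 0.001]
ft_force: [-3.8, 0.6, 9.4]
gripper_width: 0.0381
finger_force: 13.4
```

Emit:
{"fn": "servo_tool", "kwargs": {"moves": [0,-0.0005,-0.0005,0,0,0,0.037,0,-0.0005,0,0,0,0,0.036,0,0,0,0,0,0,0.036], "grip_force": 20}}

```text
t: 15.05
tool_pos: [0.5118, -0.0467, 0.0651]
orientation: [2.243, 2.199, 0.001]
ft_force: [1.4, 0.3, 2.1]
gripper_width: 0.0367
finger_force: 20.5
```

Emit:
{"fn": "servo_tool", "kwargs": {"moves": [0,0,0,0,0,0,0.035,0,0,0,0,0,0,0.035,0,0,0,0,0,0,0.035,0,0,0,0,0,0,0.035], "grip_force": 20}}

```text
t: 15.45
tool_pos: [0.5118, -0.0468, 0.0651]
orientation: [2.243, 2.199, 0.001]
ft_force: [4.1, -0.1, 4.9]
gripper_width: 0.0367
finger_force: 19.4
```

Emit:
{"fn": "servo_tool", "kwargs": {"moves": [0,-0.001,0,0,0,0,0.035,0,-0.002,0,0,0,0,0.035,0,-0.003,0,0,0,0,0.035,0,-0.004,0,0,0,0,0.035,0,-0.004,0,0,0,0,0.035,0,-0.004,0,0,0,0,0.035,0,-0.004,0,0,0,0,0.035,0,-0.004,0,0,0,0,0.035,0,-0.004,0,0,0,0,0.035,0,-0.004,0,0,0,0,0.035,0,-0.004,0,0,0,0,0.035,0,-0.004,0,0,0,0,0.035,0,-0.004,0,0,0,0,0.035,0,-0.003,0,0,0,0,0.035,0,-0.001,0,0,0,0,0.035], "grip_force": 20}}

```text
t: 16.95
tool_pos: [0.4615, -0.0459, 0.0651]
orientation: [2.243, 2.199, 0.001]
ft_force: [5.7, -0.1, 4.9]
gripper_width: 0.0364
finger_force: 19.8
```

Emit:
{"fn": "servo_tool", "kwargs": {"moves": [0,-0.001,0,0,0,0,0.035,0,-0.003,0,0,0,0,0.035,0,-0.004,0,0,0,0,0.035,0,-0.004,0,0,0,0,0.035,0,-0.004,0,0,0,0,0.035,0,-0.004,0,0,0,0,0.035,0,-0.004,0,0,0,0,0.035,0,-0.004,0,0,0,0,0.035,0,-0.004,0,0,0,0,0.035,0,-0.004,0,0,0,0,0.035,0,-0.004,0,0,0,0,0.035,0,-0.004,0,0,0,0,0.035,0,-0.004,0,0,0,0,0.035,0,-0.004,0,0,0,0,0.035,0,-0.004,0,0,0,0,0.035,0,-0.002,0,0,0,0,0.035,0,0,0,0,0,0,0.035,0,0,0,0,0,0,0.035], "grip_force": 20}}

```text
t: 18.75
tool_pos: [0.4033, -0.0447, 0.065]
orientation: [2.244, 2.199, -0.0]
ft_force: [0.7, 0.0, 9.7]
gripper_width: 0.0372
finger_force: 21.5
```

```bash
python3 - <<'E'
from h import *
t=r.get_image("top")[...,::-1];s=r.get_image("side")[...,::-1]
a=cv2.resize(t[150:250,270:390],(480,400),interpolation=cv2.INTER_CUBIC);b=s[130:270,240:440];b=cv2.resize(b,(800,560))[80:560,:]
cv2.imwrite("pics/c6.png",np.hstack([a,cv2.resize(s[150:250,270:350],(320,400),interpolation=cv2.INTER_CUBIC)]))
E
```

```text
(no output)
```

View pics/c6.png

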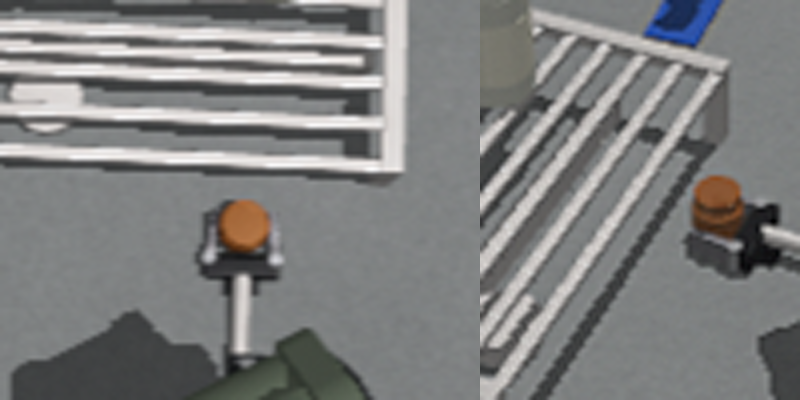

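The jar is upright between the jaws, at ≈(245,228) in the top crop and about 45 mm outside the front edge. Releasing gently now.

Emit:
{"fn": "servo_tool", "kwargs": {"moves": [0,0,0,0,0,0,0.039,0,0,0.0002,0,0,0,0.041,0,0,0.0003,0,0,0,0.043,0,0,0.0003,0,0,0,0.045,0,0,0.0003,0,0,0,0.047,0,0,0,0,0,0,0.049,0,0,0,0,0,0,0.051,0,0,0,0,0,0,0.055,0,0,0,0,0,0,0.065,0,0,0,0,0,0,0.085,0,0,0,0,0,0,0.085,0,0,0,0,0,0,0.085], "grip_force": 20}}

```text
t: 20.05
tool_pos: [0.4034, -0.0447, 0.0638]
orientation: [-2.244, -2.199, 0.0]
ft_force: [0.6, 0.6, 0.4]
gripper_width: 0.0847
finger_force: 0.0
```

Emit:
{"fn": "servo_tool", "kwargs": {"moves": [0,0,-0.01,0,0,0,0.085,0,0,-0.02,0,0,0,0.085,0,0,-0.03,0,0,0,0.085,0,0,-0.03,0,0,0,0.085,0,0,-0.03,0,0,0,0.085,0,0,-0.03,0,0,0,0.085,0,0,0,0,0,0,0.085,0,0,0,0,0,0,0.085]}}

```text
t: 20.85
tool_pos: [0.4034, -0.0448, 0.2146]
orientation: [2.243, 2.198, 0.001]
ft_force: [-0.2, -0.2, -0.7]
gripper_width: 0.0846
finger_force: 0.0
```

```bash
python3 - <<'E'
from h import *
w=r.get_image("wrist")[...,::-1];s=r.get_image("side")[...,::-1]
cv2.imwrite("pics/c7.png",np.hstack([cv2.resize(w,(480,300)),cv2.resize(s[150:250,270:376],(318,300),interpolation=cv2.INTER_CUBIC)]))
s=r.read_state();print(s['ft_force'],s['tool_pos'])
E
```

```text
[-0.00816896 -0.65573621  0.64863129] [ 0.40291271 -0.04467168  0.21350676]
```

View pics/c7.png

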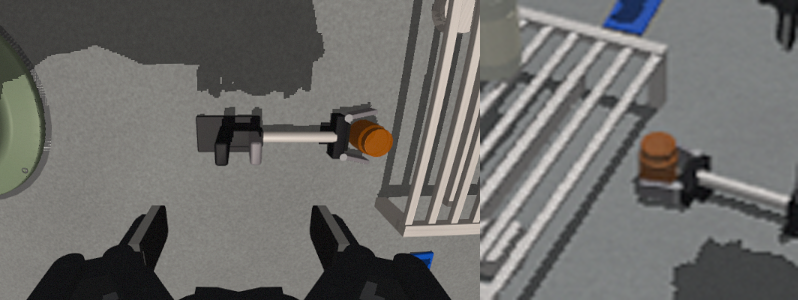

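The wrist view shows the reacher on its foot with jaws open. The jar stands upright at (371,138), clear of the stand, and the hand is well above both. Handing in.

```bash
python3 -c "
from station import r
print(r.job_done())"
```

```text
the job is handed in; nothing more can be done
None
```

The jar was pressed home, gripped at about 20 N and drawn out. It now stands upright about 45 mm in front of the stand between the open jaws, with the reacher on its foot and the robot clear; the job is handed in, and no verdict came back.

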